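# Tip the scoop of walnuts into the glass canister and close it

### The arm

A 6-joint arm with a two-finger parallel gripper is mounted at the origin on the work surface. World frame = base frame: x ahead of the robot, y to its left, z up, the work surface at z = 0. Lengths are in m, angles in rad, forces in N, time in s.
With the tool pointing down it reaches from about 0.325 to 0.775 m from the base axis. Payload 9.3 kg.
Tool frame: the origin (TCP) lies midway between the tips of the shut fingers; the grasp point (between the pads) lies 19 mm behind it; z points along the fingers, y is the line along which they close (so a half turn about z gives the same grasp; the last joint's range is limited). The gripper opens to 85 mm and grips with 20 to 120 N. Pads are 22 mm wide; open, the fingers measure 114 mm over their backs; the gripper's body (76 mm by 85 mm) begins 54 mm behind the grasp point. The pads swing forward as they close: fully open they stand 13 mm farther back than shut.
Start: joints at [1.011, 0.259, 0.021, 1.334, 0, 1.418], TCP at [0.218, 0.505, 0.231] pointing down, gripper open.
Joint ranges: [-3.04, 3.04], [-0.91, 1.82], [-1.04, 1.36], [-1.92, 1.95], [-1.52, 1.45], [-3.14, 3.14]. Speed limits (rad/s): [2.22, 2.22, 2.79, 3.14, 3.14, 3.14].

### API

Orientations are given as a unit quaternion [x, y, z, w].
In Python, from bench import r, hand, kin, read_camera, boxes_of gives the robot as it stands. Calls block until the motion is done:
- r.reach(position, orientation): joint-space move of the TCP to a pose.
- r.line_to(position, ori=None, velocity=0.15): straight line of the TCP; ori=None keeps the orientation; velocity is the mean speed in m/s.
- r.move_joints(angles): joint-space move.
- hand.release() and hand.clamp(): open the fingers fully, or close them until they stop; the grip force is fixed at half the most.
- r.wait(seconds).
- kin.solve_ik(position, orientation): joint angles nearest the present ones, or None.
- read_camera(name): name is "side" or "top" or "wrist"; returns a dict with "image" (400x640x3 uint8, red, green, blue), "fx", "fy", "cx", "cy" (pixels), "k1" (the pictures are not rectified: a ray, as slopes to the right and down, at radius r is drawn at 1 + k1 r^2 times it, then the intrinsics apply), "xyz" and "rotation" of the camera in the world. Camera axes: x right, y down, z forward; pixel columns grow to the right and rows downward; lengths in m; the calibration is good to about 2 mm. A picture is of the moment at which its call begins. There is no depth.
A pose or a line that the arm cannot do raises r.PlanningError and nothing moves.
- r.finish_job(): hands the job in; it is judged then, once.
Trained networks look in a picture, given as the dict that the camera call returned (one of the last four; its "shot" number tells which), for a name from the list of things; names that differ only in an ending like _2 or _b are one class to them, and where a whole thing is asked for, a point or a joint stands for the part that bears it (a point fixed in the world has none). Each returns a list of dicts, best first, with "p" (0 to 1); they miss things now and then, are a little off and sometimes report something else, mostly with a low value. They report only what shows in the picture. A call takes as long as a camera call.
- boxes_of(thing, picture): "point" ([row, column] in pixels, amid what is visible of it).
Readings, each from a call of its own:
- r.current_clock(): time.
- r.current_q(): joint angles.
- r.current_qd(): joint speeds.
- r.current_tau(): joint torques, N m.
- r.current_position(): TCP position.
- r.current_ee_rot(): TCP orientation.
- r.current_ft_force(): force on the tool from outside, world axes, zero at the start.
- r.current_torque(): the same for the moment, N m.
- r.current_width(): finger opening in m.
- r.current_grasp_force(): force on a finger pad.
Only numpy, scipy, OpenCV 4.12 (cv2) and the standard library are available. Lean on these libraries where they do the work, as an engineer would, in place of code of your own. Each camera call takes 0.05 s, during which the arm holds its last target. There are 200 camera calls.

### The job

Pick up the loaded flat scoop by its handle, carry it over to the open glass canister and tip all six walnuts in, without spilling any on the counter. Then gently lay the empty scoop flat on a free bit of counter and set the bamboo lid on the canister, fully home; drop neither. Leave the other groceries where they stand, and do not knock the canister about.

Things in the scene. Friction and masses are not known exactly. Their poses are not given: they have to be found in the camera images.
- scoop: Flat stainless bench scoop, black handle, lying flat, mouth away from the robot, six walnuts on it. Pan 140 (x) by 96 mm (y), sheet 3 mm; origin at the centre of the pan's underside; x points out of the open mouth (front edge has no wall), z up. Back wall and rear of the side walls 40 mm high, sides lower in front. About 0.17 kg empty; balance point near the back wall.
- scoop_lip (a point): middle of the scoop's open front edge, on its underside, 70 mm ahead of the scoop's origin
- scoop_grip (a point): Middle of the handle 45 mm behind the back wall, 38 mm above the underside (scoop frame -115, 0, 38 mm): a good place to grip, across the 20 mm width. The handle is a straight level bar 20 mm wide (y) by 18 mm high along the scoop's x, from x = -70 to -204 mm.
- canister: Empty square glass storage canister without its lid, standing loose on the bench, 0.9 kg. Outside 150 x 150 mm, 110 mm high, walls 4 mm, inside 142 x 142 mm, floor at 4 mm. Origin at the centre of its underside; x and y square to the walls, z up.
- canister_mouth (a point): centre of the canister's mouth, level with the top of the rim, 110 mm above the underside
- lid: Square bamboo lid of the canister, lying right way up on the counter, 0.19 kg. Origin at the centre of its plug's underside, z up. Plug 10 mm deep: 134 mm square, its lowest 5 mm stepped in to 126 mm; plate 156 mm square, 8 mm thick above it. Fully home the plate rests on the rim and the origin is 100 mm above the canister's; fits in any quarter turn, 4 mm play all round.
- lid_grip (a point): Middle of the darker bar grip on the lid, 34 mm above the lid's origin. The bar is 70 mm long (lid's x), 24 mm wide (y) and rises from the plate's top, 18 mm, to 44 mm above the origin.
- walnut0: Walnut in its shell, brown, 36 x 30 mm, 12 g, bumpy so that it does not roll by itself but slides and tumbles when its support tips far enough (about 25 to 45 degrees). Origin on its skin: the underside as it lies at the start, 15 mm from its middle. One of the six on the scoop.
- walnut1: Another of the six walnuts, alike
- walnut2: Another of the six walnuts, alike
- walnut3: Another of the six walnuts, alike
- walnut4: Another of the six walnuts, alike
- walnut5: Another of the six walnuts, alike
- soup_can: red tin can, 68 mm diameter, 102 mm high, bystander; origin at the centre of its underside
- bean_can: green tin can, 74 mm diameter, 108 mm high, bystander; origin at the centre of its underside
- sauce_jar: jar with a red cap, 72 mm diameter, 140 mm high, bystander; origin at the centre of its underside
- spice_jar: small spice jar with a black cap, 46 mm diameter, 85 mm high, bystander; origin at the centre of its underside
- stock_box: small yellow carton, 45 x 75 mm, 50 mm high, bystander; origin at the centre of its underside

How it is judged:
By the outcome, as a careful person would: the job done as asked, in the order asked, and still so for the second after the job is handed in, with the robot touching nothing.
It also fails if it takes over 72 s, if anything falls off the work surface, if the arm or the gripper's body presses on something with over 40 N, if the wrist force passes 120 N, or if a joint passes its speed limit or range.

## Working session

There is one attempt and no reset: what is moved stays moved. The work goes in short steps, each a Python script; the robot and the scene stay as the last script left them, time stands still between calls to the robot, and variables do not carry over. Pictures are saved under pics/ and viewed, at most 10 in all, crops included, and the job is handed in when it is done.

```bash
mkdir -p pics; ls
python3 - <<'E'
from bench import r,hand,kin,read_camera,boxes_of
import cv2,numpy as np
for n in ("top","side"):
    p=read_camera(n); cv2.imwrite(f"pics/{n}0.png",p["image"][:,:,::-1])
    print(n,p["fx"],p["fy"],p["cx"],p["cy"],p["k1"],p["xyz"],np.round(p["rotation"],3).tolist())
    for t in ["scoop","scoop_lip","scoop_grip","canister","canister_mouth","lid","lid_grip","walnut0","soup_can","bean_can","sauce_jar","spice_jar","stock_box"]:
        print(t,[(np.round(b["point"],1).tolist(),round(b["p"],2)) for b in boxes_of(t,p)][:7])
print(r.current_clock(), r.current_ee_rot())
E
```

```text
bench.py
pics
top 410.60561486211316 410.60561486211316 318.36861038454856 193.52356105745983 -0.06836155450101701 [ 0.53678121 -0.01772311  1.33645754] [0.711, -0.702, 0.02, -0.029]
scoop [([221.0, 404.1], 0.71)]
scoop_lip [([219.2, 403.3], 0.79), ([149.6, 363.9], 0.65)]
scoop_grip [([222.6, 404.6], 0.7)]
canister [([205.5, 223.3], 0.8)]
canister_mouth [([204.3, 225.6], 0.71), ([146.4, 364.9], 0.38)]
lid [([207.2, 328.0], 0.96)]
lid_grip [([206.9, 328.2], 0.87)]
walnut0 [([222.8, 394.7], 0.68), ([200.8, 393.7], 0.5), ([214.9, 393.6], 0.47)]
soup_can [([147.0, 272.2], 0.73), ([147.3, 363.5], 0.47)]
bean_can [([148.1, 363.4], 0.85)]
sauce_jar [([208.3, 169.9], 0.96), ([213.2, 390.0], 0.52)]
spice_jar [([151.2, 322.0], 0.79), ([204.5, 223.5], 0.48)]
stock_box [([223.7, 468.7], 0.96)]
side 379.87823608380995 379.87823608380995 325.03308446298183 201.46115780020082 -0.020068293900619937 [ 0.44472762 -0.7890432   0.8704041 ] [0.917, -0.08, 0.04, -0.389]
scoop [([300.2, 323.4], 0.66)]
scoop_lip [([299.6, 323.2], 0.97)]
scoop_grip [([299.5, 319.6], 0.92)]
canister [([155.3, 308.5], 0.94), ([121.4, 293.7], 0.26)]
canister_mouth [([155.0, 309.6], 0.79)]
lid [([229.4, 323.2], 0.87)]
lid_grip [([229.4, 324.5], 0.8)]
walnut0 [([305.7, 320.8], 0.69), ([296.5, 350.5], 0.61), ([288.5, 332.6], 0.59), ([283.6, 344.1], 0.53), ([298.7, 336.6], 0.43)]
soup_can [([171.7, 368.4], 0.56), ([291.4, 330.7], 0.24)]
bean_can [([238.8, 394.4], 0.62)]
sauce_jar [([119.6, 297.5], 0.69), ([299.3, 325.1], 0.35)]
spice_jar [([212.2, 375.9], 0.81)]
stock_box [([379.8, 338.8], 0.6)]
1.4 [2.01991818e-01 9.79387209e-01 1.11372638e-05 8.14648408e-06]
```

View pictures.

View pics/top0.png

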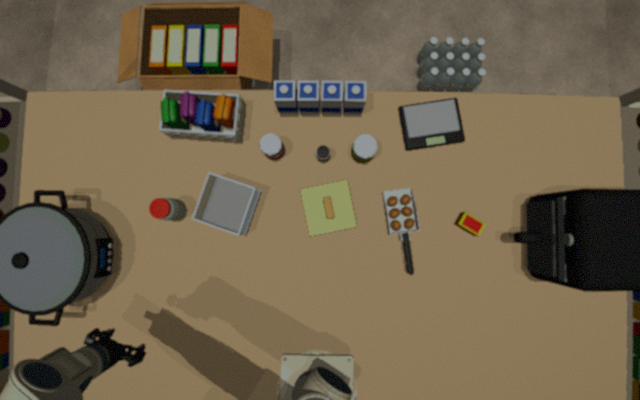

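View pics/side0.png

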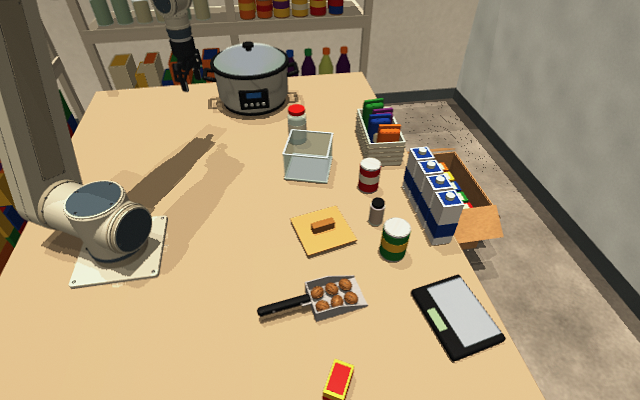

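Run:
```python
import cv2
t=cv2.imread("pics/top0.png"); s=cv2.imread("pics/side0.png")
cv2.imwrite("pics/tc.png",cv2.resize(t[170:280,180:440],None,fx=3,fy=3,interpolation=cv2.INTER_CUBIC))
cv2.imwrite("pics/sc.png",cv2.resize(s[125:325,250:375],None,fx=3,fy=3,interpolation=cv2.INTER_CUBIC))
```

```text
(no output)
```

View pics/tc.png

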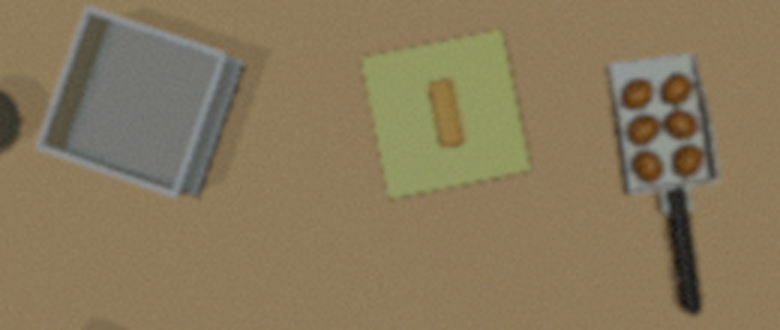

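View pics/sc.png

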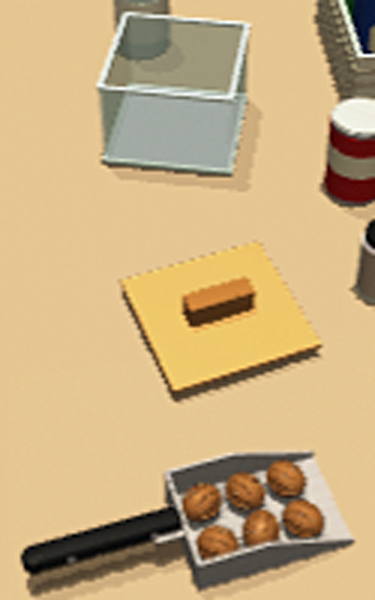

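```bash
cat > h.py <<'E'
import numpy as np, cv2
from scipy.spatial.transform import Rotation as R
from scipy.optimize import least_squares
def proj(p,P):
    c=(np.asarray(P,float)-p["xyz"])@R.from_quat(p["rotation"]).as_matrix()
    s=c[...,:2]/c[...,2:]; s=s*(1+p["k1"]*(s**2).sum(-1,keepdims=True))
    return s*[p["fx"],p["fy"]]+[p["cx"],p["cy"]]
def world(q,P):   # q = x,y,yaw
    c,s=np.cos(q[2]),np.sin(q[2]); P=np.asarray(P,float)
    return P@np.array([[c,s,0],[-s,c,0],[0,0,1]])+[q[0],q[1],0]
def fit(obs,q0):  # obs: [(cam,localpoints,pixels)]
    f=lambda q:np.concatenate([(proj(p,world(q,L))-px).ravel() for p,L,px in obs])
    s=least_squares(f,q0,loss="soft_l1",x_scale=[.01,.01,.05]); return s.x,f(s.x).reshape(-1,2)
def atz(p,rc,z):  # [row,col] -> world xy at height z
    u=((np.array(rc)[::-1]-[p["cx"],p["cy"]])/[p["fx"],p["fy"]]); s=u.copy()
    for _ in range(10): s=u/(1+p["k1"]*(s@s))
    d=R.from_quat(p["rotation"]).apply([*s,1]); return p["xyz"]+d*(z-p["xyz"][2])/d[2]
E
python3 - <<'E'
from h import *; from bench import r,read_camera,boxes_of
T=read_camera("top");S=read_camera("side")
t=lambda a:np.array(a)/3+[179.67,169.67]
s=lambda a:np.array(a)/3+[249.67,124.67]
# order: far-left.. canister x away,y left
h=.075
rim=[[h,h,.11],[h,-h,.11],[-h,-h,.11],[-h,h,.11]]
q,e=fit([(T,rim,t([(87,8),(228,55),(178,193),(38,147)])),
 (S,rim,s([(123,14),(248,24),(244,97),(99,87)])[[1,2,3,0]]),(S,[[h,-h,0],[-h,-h,0]],s([(234,173),(104,163)]))],[.5,.28,-.3]);print("can",q,e.round(1).tolist())
h=.078
pl=[[h,h,.018],[h,-h,.018],[-h,-h,.018],[-h,h,.018]]
q,e=fit([(T,pl,t([(362,58),(500,30),(529,171),(390,198)])),(S,pl,s([(260,243),(321,348),(175,388),(121,281)]))],[.5,-.03,.2]);print("lid",q,e.round(1).tolist())
print("lid grip",world(q,[[0,0,.034]]))
q,e=fit([(T,[[.07,.048,.003],[.07,-.048,.003],[-.204,0,.047]],t([(610,65),(692,55),(690,308)])),(S,[[.07,-.048,.003],[-.204,0,.040]],s([(353,543),(24,557)]))],[.5,-.25,.1]);print("scoop",q,e.round(1).tolist())
print("grip",world(q,[[-.115,0,.038]]))
for n,z,rc in [("soup",.102,(147,272.2)),("bean",.108,(148.1,363.4)),("sauce",.14,(208,160)),("spice",.085,(151.2,322)),("stock",.05,(223.7,470))]: print(n,atz(T,rc,z).round(3))
E
```

```text
can [ 0.58997416  0.28328678 -0.29838349] [[-0.3, -0.9], [-0.6, -1.5], [0.3, 0.1], [0.2, -0.0], [-0.1, -0.4], [-3.5, 0.7], [-0.2, 0.3], [0.1, -0.3], [-0.7, 0.6], [0.2, 0.2]]
lid [ 0.58352529 -0.03317325  0.20338608] [[-0.2, -1.0], [1.3, -0.9], [1.1, -0.3], [-0.4, 0.0], [-0.5, -0.7], [0.0, -1.0], [-1.3, 1.1], [-0.5, -0.6]]
lid grip [[ 0.58352529 -0.03317325  0.034     ]]
scoop [ 0.57899204 -0.26312239  0.12731329] [[-1.1, -1.5], [0.7, -1.5], [0.3, 1.7], [0.2, -0.1], [-1.0, -0.0]]
grip [[ 0.46492278 -0.2777239   0.038     ]]
soup [0.762 0.141 0.102]
bean [ 0.76  -0.136  0.108]
sauce [0.57  0.466 0.14 ]
spice [ 0.753 -0.01   0.085]
stock [ 0.535 -0.478  0.05 ]
```

```bash
sed -i 's/radians(30)/radians(35)/' h.py
python3 - <<'E'
from h import *; from bench import r,kin,hand,read_camera
hd=CAN[2]+np.pi/2
for th in (0,20,40,60,65):
    for b in (.04,):
        q=kin.solve_ik(*scoop_tcp(lipc(hd,b,.015),hd,np.radians(th),0)); print(th,None if q is None else np.round(q,2))
r.reach(*scoop_tcp(lip0(.2),SC[2],0,0))
r.line_to(scoop_tcp(lip0(.08),SC[2],0,0)[0],velocity=.2)
w=read_camera("wrist"); cv2.imwrite("pics/w1.png",w["image"][:,:,::-1])
print(proj(w,world(SC,[[-.115,0,.047],[-.204,0,.047],[-.07,0,.047],[-.07,.048,.04],[-.07,-.048,.04],[.07,.048,0],[.07,-.048,0]])).round(0).tolist(), r.current_clock())
E
```

```text
0 [-0.35  0.24 -0.38  0.99  0.61 -1.63]
20 [-0.12  0.2  -0.15  1.17  0.26 -1.39]
40 [ 0.13  0.3   0.13  1.44 -0.08 -1.14]
60 [ 0.34  0.52  0.49  1.81 -0.35 -0.88]
65 [ 0.38  0.59  0.59  1.92 -0.4  -0.82]
[[323.0, 166.0], [324.0, -8.0], [323.0, 210.0], [391.0, 202.0], [255.0, 202.0], [365.0, 247.0], [280.0, 247.0]] 5.1833
```

View pics/w1.png

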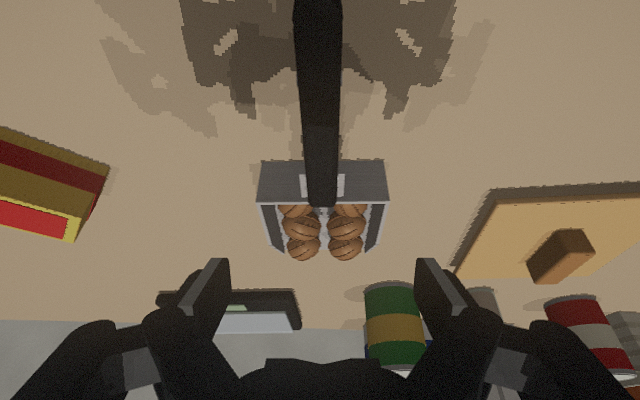

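The wrist view shows the handle running from (318,0) to (322,205) and the back wall corners at about (258,203) and (388,203). Both agree with the fit to within a few px, and the yaw needs about +0.014 rad. Next I grasp.

```bash
sed -i 's/SC=np.array(\[[^]]*\])/SC=np.array([.57886,-.26217,.141])/' h.py
python3 - <<'E'
from h import *; from bench import r,kin,hand,read_camera
r.line_to(*scoop_tcp(lip0(.06),SC[2],0,0),velocity=.1)
r.line_to(scoop_tcp(lip0(.0),SC[2],0,0)[0],velocity=.08)
print(r.current_ft_force())
hand.clamp(); print(r.current_width(),r.current_grasp_force(),r.current_ft_force())
r.line_to(scoop_tcp(lip0(.03),SC[2],0,0)[0],velocity=.04)
print(r.current_ft_force(),r.current_torque(),r.current_width())
r.line_to(scoop_tcp(lip0(.17),SC[2],0,0)[0],velocity=.1)
S=read_camera("side"); cv2.imwrite("pics/s2.png",cv2.resize(S["image"][150:350,200:450,::-1],None,fx=3,fy=3))
P=world(SC,[[.07,-.048,.003],[-.07,-.048,.0],[-.07,.048,.04],[-.204,0,.038]])+[0,0,.17]
print(((proj(S,P)-[200,150])*3).round(0).tolist(), r.current_clock())
E
```

```text
[ 0.13682519 -0.02075867 -0.00140385]
0.019524556689158694 59.16615843772888 [-2.04364224 -0.24749524  4.56296163]
[ 0.28209908  0.1262175  -2.66895523] [-8.53160094e-02  9.28907284e-01  3.32449139e-04] 0.019278514882338886
[[523.0, 345.0], [345.0, 396.0], [307.0, 264.0], [143.0, 359.0]] 9.5417
```

View pics/s2.png

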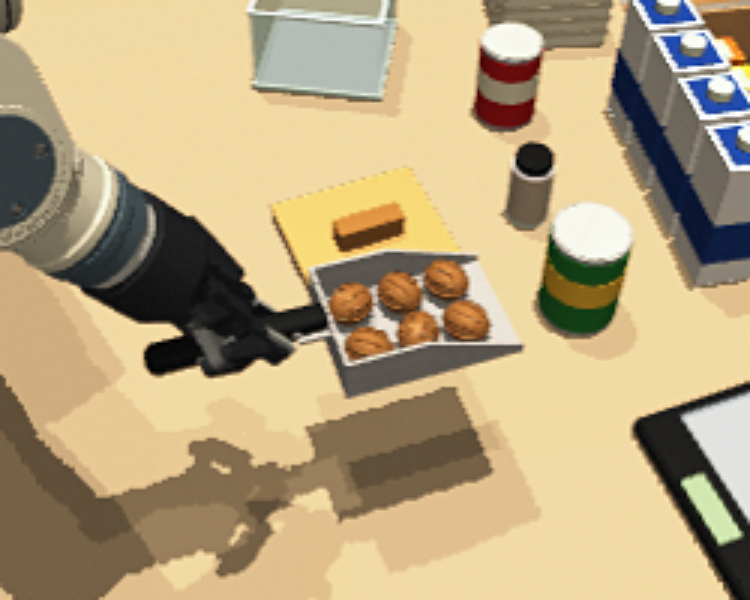

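The scoop is level in the grip, with its front corner at (522,347) against a predicted (523,345). All six walnuts are aboard, so I carry and pour.

Run:
```python
from h import *; from bench import r,kin,hand,read_camera,boxes_of
hd=CAN[2]+np.pi/2
r.line_to(*scoop_tcp(lipc(hd,.045,.06),hd,0,0),velocity=.13)
r.line_to(scoop_tcp(lipc(hd,.045,.015),hd,0,0)[0],velocity=.08)
for th in range(6,61,6):
    r.line_to(*scoop_tcp(lipc(hd,.045,.015-.01*th/60),hd,np.radians(th),0),velocity=.08)
r.wait(.8)
T=read_camera("top");S=read_camera("side")
a=T["image"][150:270,150:330,::-1];b=S["image"][100:220,240:420,::-1]
cv2.imwrite("pics/p3.png",cv2.resize(np.vstack([a,b]),None,fx=2.5,fy=2.5,interpolation=cv2.INTER_CUBIC))
print(r.current_ft_force(),r.current_clock())
```

```text
[-0.7163002  -1.15052162 -2.05508264] 17.725
```

View pics/p3.png

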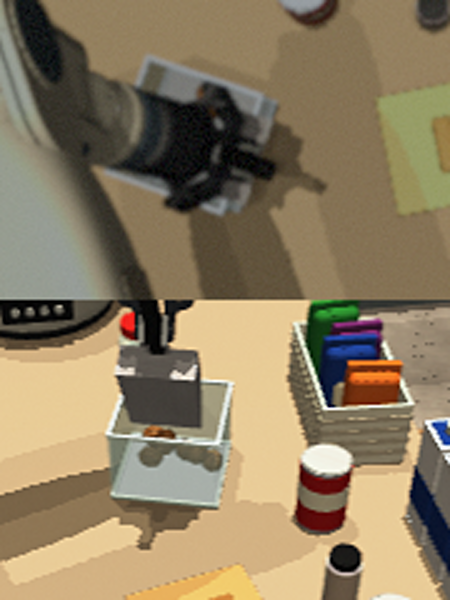

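About four walnuts show through the glass, and the scoop hides the rest. I tip a little more, raise the scoop still tilted, and look again.

Run:
```python
from h import *; from bench import r,kin,hand,read_camera,boxes_of
hd=CAN[2]+np.pi/2
r.line_to(*scoop_tcp(lipc(hd,.045,.008),hd,np.radians(64),0),velocity=.08)
for d in (.012,.004,.012): r.line_to(scoop_tcp(lipc(hd,.045,d),hd,np.radians(64),0)[0],velocity=.1)
r.wait(.4)
print(r.current_ft_force())
for z in (.09,.075,.06,.045):
    try: r.line_to(scoop_tcp(lipc(hd,.045,z),hd,np.radians(64),0)[0],velocity=.12); break
    except r.PlanningError: pass
r.wait(.2); print(z,r.current_ft_force())
S=read_camera("side");T=read_camera("top")
print([(np.round(b["point"]).tolist(),round(b["p"],2)) for b in boxes_of("walnut0",S)])
a=S["image"][80:220,260:400,::-1];b=T["image"][150:290,150:290,::-1]
cv2.imwrite("pics/p4.png",cv2.resize(np.hstack([a,b]),None,fx=2.8,fy=2.8,interpolation=cv2.INTER_CUBIC));print(r.current_clock())
```

```text
[ 1.23180297e-03  2.26337324e-02 -2.42642470e+00]
0.045 [ 0.6163385   0.68091322 -1.44537595]
[]
19.5417
```

View pics/p4.png

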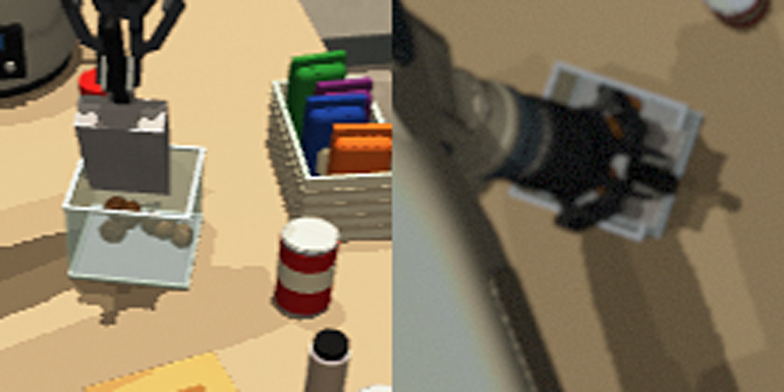

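Run:
```python
from h import *; from bench import r,kin,hand,read_camera,boxes_of
hd=CAN[2]+np.pi/2
for th in (50,35,20,0): r.line_to(*scoop_tcp(lipc(hd,.045,.05),hd,np.radians(th),0),velocity=.2)
r.line_to(scoop_tcp(lipc(hd,.15,.08),hd,0,0)[0],velocity=.15)
S=read_camera("side");T=read_camera("top")
for c in (S,T):print([(np.round(b["point"]).tolist(),round(b["p"],2)) for b in boxes_of("walnut0",c)])
a=S["image"][80:220,230:400,::-1];b=T["image"][150:290,170:340,::-1]
cv2.imwrite("pics/p5.png",cv2.resize(np.hstack([a,b]),None,fx=2.3,fy=2.3,interpolation=cv2.INTER_CUBIC));print(r.current_ft_force(),r.current_clock())
```

```text
[]
[([195.0, 233.0], 0.45), ([212.0, 210.0], 0.44), ([190.0, 234.0], 0.42), ([215.0, 225.0], 0.39)]
[ 0.57785203 -0.85136163 -0.95574245] 22.325
```

View pics/p5.png

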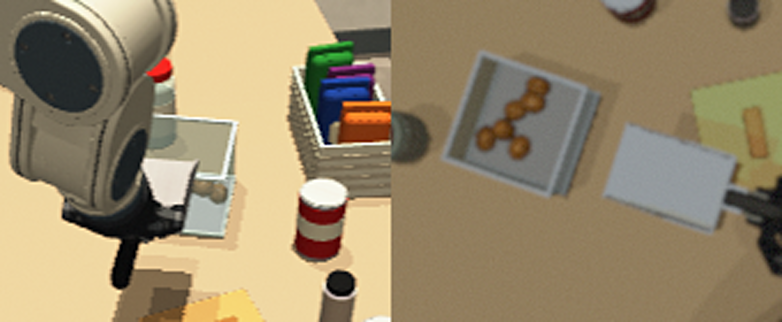

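The top view shows six walnuts in the canister, which has not moved, and an empty scoop. I lay the scoop back on its old spot, which is free.

Run:
```python
from h import *; from bench import r,kin,hand,read_camera,boxes_of
r.line_to(*scoop_tcp(lip0(.17),SC[2],0,0),velocity=.16)
r.line_to(scoop_tcp(lip0(.015),SC[2],0,0)[0],velocity=.12)
f0=r.current_ft_force()
for z in (.005,.003,.002,.001,0.0):
    r.line_to(scoop_tcp(lip0(z),SC[2],0,0)[0],velocity=.02)
    f=r.current_ft_force()-f0; print(z,f.round(2))
    if f[2]>2.5: break
r.wait(.2); hand.release(); r.wait(.2)
r.line_to(scoop_tcp(lip0(.12),SC[2],0,0)[0],velocity=.15)
print(r.current_clock())
for flip in (0,np.pi):
    q=kin.solve_ik(*down([LID[0],LID[1],.15],LID[2]+flip)); print(np.round(q,2))
    for k in range(4):
        q=kin.solve_ik(*down([CAN[0],CAN[1],.2],CAN[2]+k*np.pi/2+flip)); print(k,None if q is None else np.round(q,2))
```

```text
0.005 [ 0.52 -0.15 -1.63]
0.003 [-0.11  0.27 -0.96]
0.002 [-0.2  -0.09 -1.06]
0.001 [ 1.3   0.56 -0.76]
0.0 [-0.59  0.57  2.7 ]
29.15
[-0.2   0.35 -0.05  1.17  0.    2.74]
0 [ 0.32  0.45  0.23  1.35  0.   -2.52]
1 [0.32 0.45 0.23 1.35 0.   2.19]
2 [0.32 0.45 0.23 1.35 0.   0.62]
3 [ 0.32  0.45  0.23  1.35  0.   -0.95]
[-0.2   0.35 -0.05  1.17  0.   -0.4 ]
0 [0.32 0.45 0.23 1.35 0.   0.62]
1 [ 0.32  0.45  0.23  1.35  0.   -0.95]
2 [ 0.32  0.45  0.23  1.35  0.   -2.52]
3 [0.32 0.45 0.23 1.35 0.   2.19]
```

Run:
```python
from h import *; from bench import r,kin,hand,read_camera,boxes_of
def quad(p,guess):
    im=cv2.GaussianBlur(p["image"],(3,3),0); hsv=cv2.cvtColor(im,cv2.COLOR_RGB2HSV)
    c=proj(p,world(guess,[[.05,.05,.018],[-.05,.05,.018],[.05,-.05,.018],[-.05,-.05,.018]])).astype(int)
    ref=np.median([hsv[y,x] for x,y in c],0); bgx=proj(p,world(guess,[[.0,.1,0],[0,-.1,0],[.1,0,0],[-.1,0,0]])).astype(int)
    print(ref,[hsv[y,x].tolist() for x,y in bgx if 0<=x<640 and 0<=y<400])
    return hsv
r.line_to(scoop_tcp(lip0(.2),SC[2],0,0)[0],velocity=.2)
r.reach(*down([CAN[0],CAN[1],.30],CAN[2]+np.pi))
W=read_camera("wrist"); np.save("wc.npy",W,allow_pickle=True); cv2.imwrite("pics/wc.png",W["image"][:,:,::-1])
h=.075;print(proj(W,world(CAN,[[h,h,.11],[h,-h,.11],[-h,-h,.11],[-h,h,.11],[0,0,.11]])).round(1).tolist())
print([(np.round(b["point"]).tolist(),round(b["p"],2)) for b in boxes_of("canister_mouth",W)])
T=read_camera("top"); np.save("t5.npy",T,allow_pickle=True); quad(T,LID)
r.reach(*down([LID[0],LID[1],.22],LID[2]+np.pi))
W=read_camera("wrist"); np.save("wl.npy",W,allow_pickle=True);cv2.imwrite("pics/wl.png",W["image"][:,:,::-1]); quad(W,LID)
h=.078;print(proj(W,world(LID,[[h,h,.018],[h,-h,.018],[-h,-h,.018],[-h,h,.018],[0,0,.018]])).round(1).tolist())
print([(np.round(b["point"]).tolist(),round(b["p"],2)) for b in boxes_of("lid",W)+boxes_of("lid_grip",W)],r.current_clock())
cv2.imwrite("pics/p6.png",np.vstack([cv2.resize(cv2.imread(f"pics/{n}.png"),(480,300),interpolation=cv2.INTER_AREA) for n in("wc","wl")]))
```

```text
[[388.7, 237.9], [257.6, 238.1], [247.9, 100.5], [398.3, 100.3], [323.1, 174.0]]
[([170.0, 320.0], 0.58)]
[ 30.   98.5 152.5] [[18, 93, 131], [18, 91, 146], [19, 91, 146], [18, 91, 146]]
[ 18.  107.  139.5] [[18, 73, 144], [17, 70, 138], [17, 70, 153], [17, 75, 102]]
[[387.9, 235.9], [256.2, 236.0], [246.3, 97.5], [397.5, 97.4], [322.0, 171.6]]
[([103.0, 96.0], 0.69), ([168.0, 323.0], 0.57), ([268.0, 591.0], 0.2), ([166.0, 323.0], 0.73)] 33.325
```

View pics/p6.png

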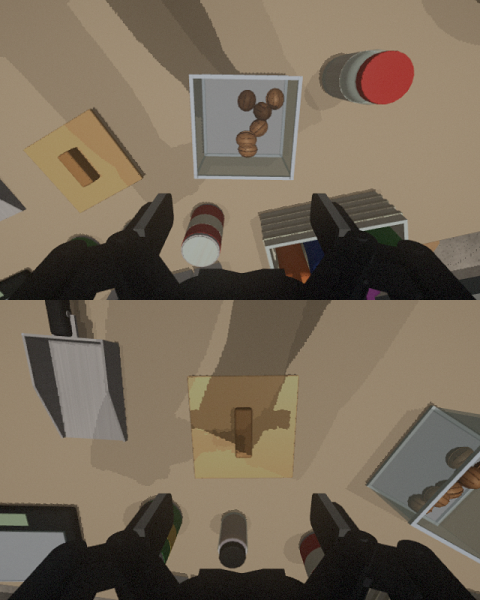

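The canister corners sit at about (252,100), (403,103), (393,240) and (257,237), and the lid corners at about (251,101), (399,100), (395,238) and (259,239). Both are offset about +3 px from the prediction, so their relative position agrees to about 2 mm. An edge fit will refine this.

```bash
cat >> h.py <<'E'
def edgefit(p,q,h,z,it=4,rng=8.,edges=(0,1,2,3)):
    """refine x,y,yaw of a square outline (half side h, height z) from strongest edges near its prediction"""
    im=cv2.GaussianBlur(p["image"].astype(np.float32),(0,0),.8); q=np.array(q,float)
    C=np.array([[h,h,z],[h,-h,z],[-h,-h,z],[-h,h,z]])
    L=np.concatenate([C[i]+np.linspace(.1,.9,40)[:,None]*(C[(i+1)%4]-C[i]) for i in edges])
    O=L*[1.02,1.02,1]; O=np.where(np.isclose(np.abs(L),h),np.sign(L)*(h+.001),L); O[:,2]=z
    for k in range(it):
        a=proj(p,world(q,L)); n=proj(p,world(q,O))-a; n/=np.linalg.norm(n,axis=1,keepdims=True)
        t=np.arange(-rng,rng+.1,.25); m=(a[:,None]+t[:,None]*n[:,None]).astype(np.float32)
        v=cv2.remap(im,m[...,0],m[...,1],cv2.INTER_LINEAR); g=np.abs(np.gradient(v,axis=1)).sum(-1)
        d=t[g[:,4:-4].argmax(1)+4]; tgt=a+d[:,None]*n
        f=lambda x:((proj(p,world(x,L))-tgt)*n).sum(1)
        s=least_squares(f,q,loss="cauchy",f_scale=.6,x_scale=[.01,.01,.05]); q=s.x; rng=max(3.5,rng*.6)
    return q,np.median(np.abs(f(q)))
E
python3 - <<'E'
from h import *
ld=lambda n:np.load(n,allow_pickle=True).item()
c=ld("wc.npy");l=ld("wl.npy");t=ld("t5.npy")
from bench import read_camera
T=read_camera("top")
for rg in (6,8): print("can w",edgefit(c,CAN,.075,.11,rng=rg),"\nlid w",edgefit(l,LID,.078,.018,rng=rg))
print("lid top",edgefit(t,LID,.078,.018,rng=4),"can top",edgefit(T,CAN,.075,.11,rng=4))
E
```

```text
can w (array([ 0.58636836,  0.28340845, -0.31704385]), np.float64(1.3976148914861746)) 
lid w (array([ 0.58698455, -0.03165002,  0.20682678]), np.float64(0.9261270986436171))
can w (array([ 0.58644626,  0.28345443, -0.3151305 ]), np.float64(1.4367434687627771)) 
lid w (array([ 0.58700117, -0.03164685,  0.20568839]), np.float64(1.0391566139687383))
lid top (array([ 0.58194894, -0.03118934,  0.19517164]), np.float64(0.5815313179389368)) can top (array([ 0.59043655,  0.28030538, -0.31745855]), np.float64(0.45063785431029124))
```

```bash
cat >> h.py <<'E'
def edgefit2(p,q,h,z,sign,it=5,rng=8.,show=False):
    """same on the blue share with a signed edge; sign=-1: share falls going outward"""
    im=cv2.GaussianBlur(p["image"].astype(np.float32),(0,0),.8); ch=im[...,2]/(im.sum(-1)+1); q=np.array(q,float)
    C=np.array([[h,h,z],[h,-h,z],[-h,-h,z],[-h,h,z]])
    L=np.concatenate([C[i]+np.linspace(.1,.9,40)[:,None]*(C[(i+1)%4]-C[i]) for i in range(4)])
    O=np.where(np.isclose(np.abs(L),h),np.sign(L)*(h+.001),L); O[:,2]=z
    for k in range(it):
        a=proj(p,world(q,L)); n=proj(p,world(q,O))-a; n/=np.linalg.norm(n,axis=1,keepdims=True)
        t=np.arange(-rng,rng+.1,.25); m=(a[:,None]+t[:,None]*n[:,None]).astype(np.float32)
        v=cv2.remap(ch,m[...,0],m[...,1],cv2.INTER_LINEAR); g=sign*np.gradient(v,axis=1)
        d=t[g[:,4:-4].argmax(1)+4]; tgt=a+d[:,None]*n
        f=lambda x:((proj(p,world(x,L))-tgt)*n).sum(1)
        q=least_squares(f,q,loss="cauchy",f_scale=.6,x_scale=[.01,.01,.05]).x; rng=max(4,rng*.7)
    e=f(q).reshape(4,40); return q.round(4),np.median(e,1).round(2),np.median(abs(e),1).round(2)
E
python3 - <<'E'
from h import *
from bench import read_camera
ld=lambda n:np.load(n,allow_pickle=True).item()
c=ld("wc.npy");l=ld("wl.npy");t=ld("t5.npy");T=read_camera("top")
print("can w",*edgefit2(c,CAN,.075,.11,-1));print("lid w",*edgefit2(l,LID,.078,.018,1))
print("lid t",*edgefit2(t,LID,.078,.018,1,rng=4));print("can t",*edgefit2(T,CAN,.075,.11,-1,rng=4))
E
```

```text
can w [ 0.5894  0.286  -0.3137] [-2.07 -0.38 -0.14 -1.62] [2.07 0.38 0.23 1.62]
lid w [ 0.5853 -0.0303  0.2126] [0.73 0.49 0.28 0.51] [0.73 0.49 0.28 0.51]
lid t [ 0.5823 -0.0318  0.2138] [-0.55 -0.62 -0.55 -0.46] [0.55 0.62 0.55 0.46]
can t [ 0.5891  0.2815 -0.3162] [-0.46 -0.24 -1.52 -2.05] [0.46 0.25 1.52 2.05]
```

Run:
```python
from h import *; from bench import r,kin,hand,read_camera
L=np.array([.5853,-.0303,.213]); C=np.array([.5897,.2857,-.315])
r.line_to(*down([L[0],L[1],.10],L[2]+np.pi),velocity=.15)
r.line_to([L[0],L[1],.022],velocity=.08)
print(r.current_ft_force()); hand.clamp(); print(r.current_width(),r.current_grasp_force(),r.current_ft_force())
r.line_to([L[0],L[1],.04],velocity=.04); print(r.current_ft_force(),r.current_torque())
r.line_to([L[0],L[1],.20],velocity=.15)
r.line_to(*down([C[0],C[1],.20],C[2]+np.pi),velocity=.15)
r.line_to([C[0],C[1],.142],velocity=.06); r.wait(.2)
f0=r.current_ft_force(); print(f0,r.current_clock())
z=.137
while z>=.1205:
    r.line_to([C[0],C[1],z],velocity=.02); f=r.current_ft_force()-f0
    print(round(z,4),f.round(1),round(r.current_position()[2],4))
    if f[2]>5 or np.hypot(*f[:2])>6: break
    z-=.0015
print(r.current_clock())
```

```text
[ 0.21045591  0.91230939 -0.09188974]
0.023043704730837108 60.29772877693176 [0.37618907 0.57895162 3.75671928]
[ 0.09810424  0.35216988 -1.5909681 ] [-0.04350306 -0.01314835  0.00412342]
[ 0.08519474 -0.196966   -1.66009482] 41.4833
0.137 [-1.5 -0.1 -0.3] 0.1368
0.1355 [-0.1 -0.3  0.6] 0.1354
0.134 [-0.  -0.6 -0. ] 0.1339
0.1325 [-0.8  0.5 -0.5] 0.1323
0.131 [ 0.7  0.3 -0.1] 0.1309
0.1295 [ 0.1 -0.3 -0.4] 0.1294
0.128 [-0.   0.5 -0.4] 0.1279
0.1265 [ 0.2 -0.2 -0.6] 0.1264
0.125 [-0.3 -0.2  0.1] 0.1249
0.1235 [-0.3 -0.2 -0.6] 0.1234
0.122 [-0.6 -0.3  3. ] 0.1224
0.1205 [-3.4 -0.9 13.4] 0.1223
44.6333
```

It slid in freely and seated at 0.1223, with home expected at 0.122. I release, retreat and verify.

Run:
```python
from h import *; from bench import r,kin,hand,read_camera,boxes_of
p=r.current_position(); C=np.array([.5897,.2857,-.315])
r.line_to([C[0],C[1],.1222],velocity=.02); print(r.current_ft_force())
hand.release(); r.wait(.2)
r.line_to([C[0],C[1],.26],velocity=.12)
r.line_to([.42,.1,.30],velocity=.2); r.wait(.3)
T=read_camera("top");S=read_camera("side")
print("z home",*edgefit2(T,C,.078,.118,1,rng=5)); 
for z in (.110,.118,.126): print("side",z,*edgefit2(S,C,.078,z,1,rng=5))
for c in (T,S):
  for n in("lid","scoop","walnut0","sauce_jar","soup_can"):print(n,[(np.round(b["point"]).tolist(),round(b["p"],2)) for b in boxes_of(n,c)])
q,_,_=edgefit2(T,C,.078,.118,1,rng=5); print(r.current_clock())
```

```text
[-1.36285072 -0.21418605  3.43517328]
z home [ 0.5867  0.2831 -0.3166] [-0.53 -0.31 -0.48 -0.43] [0.53 0.31 0.48 0.43]
side 0.11 [ 0.5889  0.2876 -0.3207] [-0.29 -0.37 -0.23 -1.14] [0.29 0.37 0.23 1.14]
side 0.118 [ 0.5876  0.2773 -0.3229] [-0.03 -0.36 -0.02 -0.65] [0.26 0.36 0.23 0.65]
side 0.126 [ 0.5865  0.2663 -0.3307] [ 0.18 -0.42  0.22 -0.58] [0.28 0.42 0.27 0.58]
lid [([205.0, 224.0], 0.75)]
scoop [([216.0, 406.0], 0.92)]
walnut0 []
sauce_jar [([209.0, 170.0], 0.94), ([218.0, 405.0], 0.68)]
soup_can [([143.0, 275.0], 0.97), ([208.0, 172.0], 0.63)]
lid [([140.0, 310.0], 0.75)]
scoop [([300.0, 325.0], 0.75)]
walnut0 [([141.0, 310.0], 0.44), ([118.0, 296.0], 0.26)]
sauce_jar [([169.0, 308.0], 0.7), ([117.0, 294.0], 0.59)]
soup_can [([170.0, 369.0], 0.94), ([120.0, 295.0], 0.61)]
49.3417
```

Run:
```python
from bench import r
print(r.finish_job())
```

```text
the job is handed in; nothing more can be done
None
```

All six walnuts are in the canister, the empty scoop lies flat back on its original spot, and the lid is seated fully home; I handed the job in at about 49 s on the robot's clock, and the verdict was not shown to me.

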